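Screw the filler cap onto the pump reservoir without crossing its thread

TASK

Put the loose filler cap back on the filler neck of the blue pump reservoir and screw it fully home (clockwise), gently, then let go. If it binds early, while it is still sitting high, the thread is crossed: do not force it, turn it back until the lugs drop into the thread, and start again. Leave the adjustable wrench, the red tin and the roll of black tape where they are.

Things in the scene. Friction and masses are not known exactly. Their poses are not given: they have to be found in the camera images.
- cap_mid (a point): Centre of the loose filler cap, half-way up its 51 mm; z up. It stands mouth down. Black round skirt, 56 mm across, 29 mm tall; upright on it an orange grip bar, 44 mm long along x, 14 mm thick along y, 22 mm tall (3.5 to 25.5 mm above this point). About 0.1 kg.
- cap: The same cap; origin at the centre of its underside, x along the bar. Inside its mouth, at the very bottom, four lugs 3.5 mm wide and high point inward, one every 90 degrees, in line with x and y. It drops into the thread by its own weight when let go or held loosely. Fingertip effort, some 0.3 N m, is ample; 0.8 N m or a push of 40 N harms the thread.
- neck_top (a point): Centre of the top of the upright aluminium filler neck, 84 mm above the worktop, 34 mm above the lid; z up. Neck 36 mm across, tapered to 26 mm over the top 6 mm; play in the cap about 0.8 mm. Height of cap_mid above this point: 13.5 mm riding crossed on the crests (17 mm on the ridge ends), 5.5 mm dropped into the thread, about 2 mm home.
- neck_foot (a point): Foot of the neck, on the lid, on its axis; z up. The coarse right-hand thread, 45 mm across, has four equal starts (gaps) 90 degrees apart; their angle differs each time, is not told and does not follow these axes. From a gap, 50 to 75 degrees clockwise bring the cap 4 mm down (4.6 mm per radian under the ridge) to a hard stop.
- reservoir: Fixed blue steel box 120 x 160 x 50 mm, the neck in the middle of its lid; origin under its centre. Between the gaps are ridges with flat crests: there the cap binds within 55 degrees clockwise, still high. Anticlockwise it comes over a gap within 55 degrees, then meets the next ridge end in 20 more. These ends rise 3 mm above the crests: a lug may land on one, 15 degrees wide.
- wrench: Bystander: adjustable wrench, steel, 200 x 49 x 13 mm, lying; origin at the centre of its underside.
- tin: Bystander: small red round tin, 66 mm across, 46 mm tall, standing; origin at the centre of its underside.
- tape: Bystander: roll of black electrical tape, 67 mm across, 19 mm tall, lying near the front edge; origin at the centre of its underside.
Mind the look-alikes: they are no part of the job. Leave any purple or turquoise look-alike of the cap alone.

How it is judged:
By the outcome, as a careful person would: the job done as asked, in the order asked, and still so for the second after the job is handed in, with the robot touching nothing.
It also fails if it takes over 72 s, if anything falls off the work surface, if the arm or the gripper's body presses on something with over 40 N, if the wrist force passes 120 N, or if a joint passes its speed limit or range.

ROBOT

A 6-joint arm with a two-finger parallel gripper is mounted at the origin on a cart in front of the work surface, level with it; the furniture and walls round the work are solid. World frame = base frame: x ahead of the robot, y to its left, z up, the work surface at z = 0. Lengths are in m, angles in rad, forces in N, time in s.
With the tool pointing down it reaches from about 0.2 to 0.875 m from the base axis. Payload 3.4 kg.
Tool frame: the origin (TCP) lies at the very end of the fingers, on their centre line; the grasp point (between the pads) lies 19 mm behind it; z points along the fingers, x is the direction in which the jaws open and shut, and the axes are right-handed (so a half turn about z gives the same grasp; the last joint's range is limited). The gripper opens to 94 mm and grips with 3 to 60 N. Pads are 16 mm wide; open, the fingers measure 119 mm over their backs; the gripper's body (75 mm by 177 mm) begins 78 mm behind the grasp point.
Start: joints at [1.071, 0.276, 1.505, -0, 1.361, -0.121], TCP at [0.213, 0.534, 0.179] pointing down, gripper open.
Joint ranges: [-2.89, 2.89], [-0.75, 2.08], [0.22, 2.7], [-1.18, 4.32], [0.11, 2.71], [-2.7, 2.7]. Speed limits (rad/s): [2.57, 2.57, 3.14, 3.14, 3.14, 3.14].

INTERFACE

Orientations are given as a unit quaternion [w, x, y, z].
In Python, from workcell import arm gives the robot as it stands.
- The arm moves only by the tool send_rows, never from a script. Its argument "commands" is a list that holds one entry, the list of rows, each a list of 6 numbers: the shift along the tool's x, y, z in cm, then the turn, a rotation vector about the tool's x, y, z in degrees. A call has 1 to 12 rows; each row is the pose to reach, as a shift and turn from the pose commanded when the call began, along the tool's axes at that moment; what a row does not reach only later rows make up. A row lasts 1/8 s, in which the tool goes at most 62.5 mm and 10.7 degrees, less where a joint would pass 70% of its speed; a pose out of reach is approached as far as the arm can. A call with a gripper value outside its range is refused whole. "jaw" is the gripper's target within -1 to 1 (fully open at 1, half-way at 0, shut at -1), set as the call begins (left out, the last holds). The fingers move at their own pace and stop on an object; the grip force is fixed at half the most. Time passes only in rows, so rows that repeat a pose let the fingers close. It gives the time, the measured TCP pose, the force and the opening at its end, in the units of the state.
- arm.state(): the state, without advancing time (a new reading comes with each control period).
- arm.grab_frame(name): name is "scene" or "top" or "wrist"; returns a dict with "pixels" (384x512x3 uint8, red, green, blue), "z_map" (384x512 float32, m along the optical axis (not along the pixel's ray), 0 where there is no reading), "fx", "fy", "cx", "cy" (pixels), "R" (3x3) and "t" (3): a world point X has camera coordinates R X + t. Camera axes: x right, y down, z forward; pixel columns grow to the right and rows downward; lengths in m; the calibration is good to about 2 mm. A picture is of the moment at which its call begins.
- arm.sign_off(): hands the job in, once; it reports no verdict.
Trained networks look in a picture, given as the dict that the camera call returned (one of the last four; its "shot" number tells which), for a name from the list of things; names that differ only in an ending like _2 or _b are one class to them, and where a whole thing is asked for, a point or a joint stands for the part that bears it (a point fixed in the world has none). Each returns a list of dicts, best first, with "confidence" (0 to 1); they miss things now and then, are a little off and sometimes report something else, mostly with a low value. They report only what shows in the picture. A call takes as long as a camera call. They do not tell look-alikes from the thing itself.
- arm.search_frame(name, picture): "location" ([row, column] in pixels, amid what is visible of it).
- arm.regions_of(name, picture): "region" (384x512 bool, what is visible of it) and "location" ([row, column] in pixels, amid what is visible of it).
The state is a dict: "time_s": time; "joint_positions": joint angles; "dq": joint speeds; "joint_efforts": joint torques, N m; "eef_pos": TCP position; "eef_rot": TCP orientation; "force": force on the tool from outside, world axes, zero at the start; "moment": the same for the moment, N m; "width": finger opening in m.
Only numpy, scipy, OpenCV 4.12 (cv2) and the standard library are available. Lean on these libraries where they do the work, as an engineer would, in place of code of your own. Each camera call takes 0.05 s, during which the arm holds its last target.

## Working session

There is one attempt and no reset: what is moved stays moved. The work goes in short steps, Python scripts to look and compute and a tool call to move; the robot and the scene stay as the last step left them, time stands still between calls to the robot, and variables do not carry over. Pictures are saved under pics/ and viewed, and the job is handed in when it is done.

Besides the shell and the picture viewer there is one more tool, called after "Call:" by a JSON object that holds its "api" and its "payload". send_rows: Moves the arm, as the interface text tells. Its arguments: {"type":"object","properties":{"commands":{"type":"array"},"jaw":{"type":"number"}},"required":["commands"]}

```bash
mkdir -p pics; cat > h.py <<'E'
import numpy as np,cv2
from workcell import arm
def save(f,n,crop=None,s=1):
    im=f["pixels"][:,:,::-1]
    if crop: r0,r1,c0,c1=crop; im=im[r0:r1,c0:c1]
    im=cv2.resize(np.ascontiguousarray(im),None,fx=s,fy=s,interpolation=cv2.INTER_CUBIC); cv2.imwrite("pics/"+n+".png",im)
def w(f,r,c,z=None):
    z=f["z_map"][r,c] if z is None else z
    p=np.stack([(c-f["cx"])/f["fx"]*z,(r-f["cy"])/f["fy"]*z,z],-1)
    return (p-f["t"])@f["R"]
def cloud(f):
    r,c=np.mgrid[0:384,0:512]; z=f["z_map"]
    P=w(f,r,c,z); P[z<=0]=np.nan; return P
E
python3 - <<'E'
from h import *
print(arm.state())
for n in ["scene","top"]:
    f=arm.grab_frame(n); save(f,n+"0",s=1.5)
    for k in ["cap_mid","cap","neck_top","reservoir","wrench","tin","tape"]:
        for d in arm.regions_of(k,f)[:4]:
            r,c=map(int,np.round(d["location"])); P=cloud(f)[d["region"]]
            print(n,k,round(d["confidence"],2),r,c,np.nanmedian(P,0).round(3),np.nanmax(P[:,2]).round(3),d["region"].sum())
E
```

```text
{'time_s': 0.0, 'joint_positions': array([ 1.07100974e+00,  2.76530312e-01,  1.50607626e+00,  8.56543246e-06,
        1.36071624e+00, -1.20999510e-01]), 'dq': array([ 0.0006918 ,  0.00082611, -0.00144667,  0.00126261,  0.00174519,
        0.00074058]), 'joint_efforts': array([-3.01657110e-04, -4.04573750e+01, -2.37224936e+01,  7.01640872e-02,
        3.43153230e-02, -1.38096070e-04]), 'eef_pos': array([0.21234244, 0.53370791, 0.17786435]), 'eef_rot': array([ 3.91912413e-04,  8.27585175e-01,  5.61339496e-01, -7.71219254e-04]), 'force': array([-0.20168318,  0.23785145, -0.44550286]), 'moment': array([0.03341779, 0.02687956, 0.03317895]), 'width': 0.09400305095423471}
scene cap_mid 0.89 296 260 [ 0.369 -0.206  0.03 ] 0.053 720
scene cap_mid 0.85 258 286 [ 0.464 -0.212  0.03 ] 0.054 652
scene cap_mid 0.65 225 314 [ 0.58  -0.218  0.03 ] 0.054 504
scene cap 0.82 295 261 [ 0.369 -0.205  0.03 ] 0.053 742
scene cap 0.76 229 317 [ 0.581 -0.219  0.029] 0.054 533
scene cap 0.71 264 289 [ 0.464 -0.211  0.03 ] 0.054 565
scene neck_top 0.65 172 224 [0.608 0.055 0.05 ] 0.088 2675
scene reservoir 0.9
[... 177 characters left out ...]
31 [ 0.421 -0.096  0.019] 0.023 587
top cap_mid 0.86 186 291 [ 0.593 -0.21   0.03 ] 0.056 347
top cap_mid 0.75 231 288 [ 0.475 -0.202  0.03 ] 0.056 358
top cap_mid 0.67 262 286 [ 0.378 -0.197  0.03 ] 0.056 363
top cap 0.82 188 291 [ 0.59  -0.211  0.03 ] 0.056 341
top cap 0.77 231 284 [ 0.475 -0.202  0.03 ] 0.056 363
top cap 0.7 261 288 [ 0.38  -0.197  0.03 ] 0.056 341
top neck_top 0.8 176 190 [0.625 0.069 0.05 ] 0.089 2778
top reservoir 0.6 176 186 [0.625 0.069 0.05 ] 0.089 2845
top wrench 0.85 145 324 [ 0.724 -0.313  0.01 ] 0.019 572
top tin 0.96 148 268 [ 0.698 -0.153  0.044] 0.05 516
top tin 0.66 175 192 [0.624 0.069 0.05 ] 0.089 2778
top tape 0.69 250 253 [ 0.423 -0.094  0.019] 0.024 268
```

View pics/scene0.png

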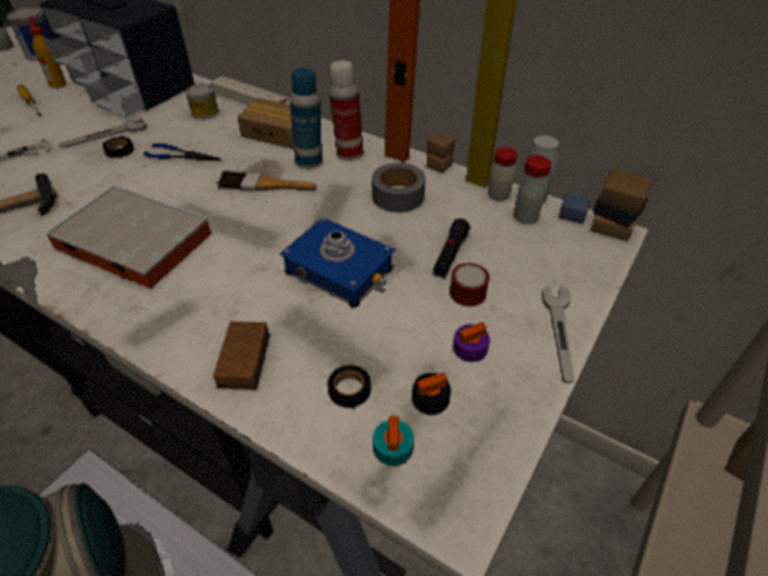

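View pics/top0.png

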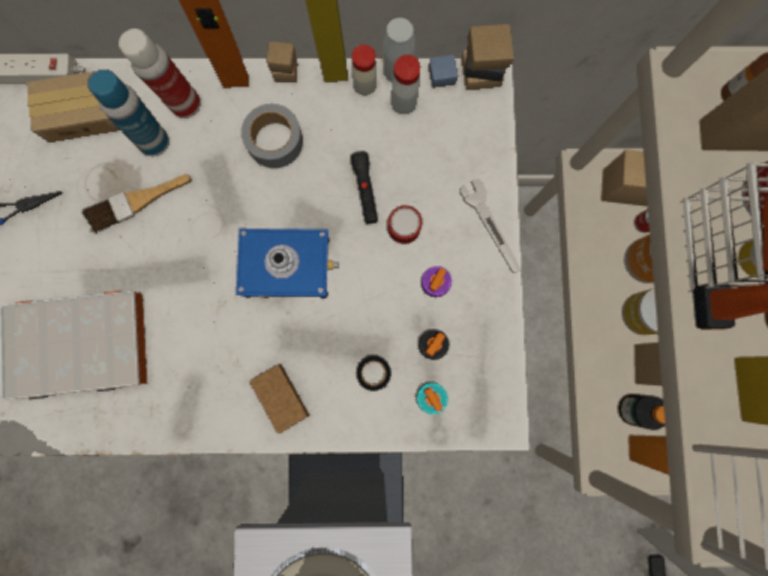

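Candidates (scene px, row,col): purple (227,315), black (260,287), turquoise (296,261). The black one fits, having a black skirt and orange bar. Confirming with a crop and measuring.

```bash
python3 - <<'E'
from h import *
for n,cr in [("scene",(235,290,260,315)),("top",(205,255,262,312))]:
    f=arm.grab_frame(n); save(f,n+"crop",cr,8)
    P=cloud(f); im=f["pixels"].astype(int)
    O=(im[...,0]>140)&(im[...,0]>2*im[...,2])&(im[...,0]>1.5*im[...,1])
    m=np.zeros_like(O); m[cr[0]:cr[1],cr[2]:cr[3]]=1
    box=(P[...,2]>0.044)&m.astype(bool)
    q=P[box]; print(n,len(q),"bartop",q.mean(0).round(4),q.min(0).round(3),q.max(0).round(3))
    e,v=np.linalg.eigh(np.cov(q[:,:2].T)); print("ang",np.degrees(np.arctan2(v[1,1],v[0,1])),np.sqrt(e)*12**.5, "center mid",((q.min(0)+q.max(0))/2).round(4), (O&m).sum())
    sk=(P[...,2]>0.024)&(P[...,2]<0.036)&m.astype(bool); q=P[sk]; print("skirt",q.min(0).round(4),q.max(0).round(4))
    nk=(P[...,2]>0.0815)&(abs(P[...,0]-.61)<.06)&(abs(P[...,1]-.06)<.07); q=P[nk]; print("neck",len(q),q.mean(0).round(4),q.min(0).round(4),q.max(0).round(4))
    l=(P[...,2]>0.045)&(P[...,2]<.055)&(abs(P[...,0]-.61)<.12)&(abs(P[...,1]-.06)<.12); q=P[l][:,:2].astype(np.float32); print(cv2.minAreaRect(q))
    if n=="top": save(f,"neckcrop",(150,200,155,220),8)
E
```

```text
scene 215 bartop [ 0.4406 -0.2043  0.0505] [ 0.367 -0.223  0.044] [ 0.493 -0.188  0.055]
ang 174.26621222088596 [0.02378873 0.15531731] center mid [ 0.4299 -0.2052  0.0497] 59
skirt [ 0.3841 -0.2346  0.0241] [ 0.5014 -0.1789  0.036 ]
neck 77 [0.6251 0.0695 0.0842] [0.6112 0.0555 0.0815] [0.6413 0.0858 0.0869]
((0.6273047924041748, 0.07265623658895493), (0.16776318848133087, 0.12907159328460693), 88.84841918945312)
top 84 bartop [ 0.4757 -0.2038  0.0509] [ 0.456 -0.219  0.046] [ 0.494 -0.189  0.055]
ang 144.99120378946506 [0.01387278 0.04346987] center mid [ 0.4751 -0.2037  0.0504] 84
skirt [ 0.4483 -0.2324  0.0248] [ 0.5035 -0.177   0.0353]
neck 93 [0.6279 0.0728 0.0843] [0.6133 0.0577 0.0815] [0.6432 0.0871 0.0889]
((0.6287459135055542, 0.0735333114862442), (0.16569390892982483, 0.12630264461040497), 88.65096282958984)
```

View pics/topcrop.png

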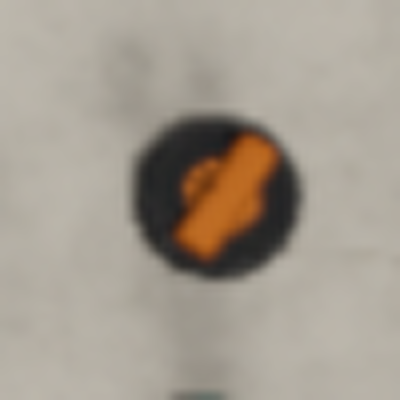

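View pics/neckcrop.png

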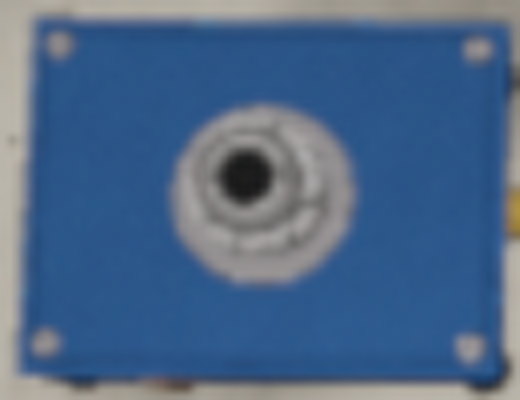

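Black cap confirmed at about (0.4755, -0.204), bar at -35° from x; the blue reservoir neck is at about (0.627, 0.072). I'll move above the cap.

```bash
cat >> h.py <<'E'
from scipy.spatial.transform import Rotation as Ro
def rot(yaw):
    y=np.radians(yaw); c,s=np.cos(y),np.sin(y)
    return np.array([[c,s,0],[s,-c,0],[0,0,-1.]])
def delta(pos,yaw,show=True):
    s=arm.state(); q=s["eef_rot"]; R=Ro.from_quat([q[1],q[2],q[3],q[0]]).as_matrix()
    d=R.T@(np.array(pos)-s["eef_pos"])*100; r=Ro.from_matrix(R.T@rot(yaw)).as_rotvec()*180/np.pi
    y0=np.degrees(np.arctan2(R[1,0],R[0,0]))
    print("pos",s["eef_pos"].round(4),"yaw",y0.round(2),"F",s["force"].round(1),"M",s["moment"].round(2),"w",round(s["width"],4),"t",round(s["time_s"],2),"q6",s["joint_positions"][5].round(2))
    print("shift cm",d.round(2),"rot",r.round(1))
E
python3 -c "
from h import *
delta([.4755,-.204,.18],55)"
```

```text
pos [0.2126 0.5343 0.1787] yaw 68.3 F [0.3 0.6 0.3] M [0.05 0.01 0.01] w 0.0944 t 0.9 q6 -0.12
shift cm [-58.87  51.72  -0.13] rot [-0.  -0.  13.3]
```

Call:
{"api": "send_rows", "payload": {"commands": [[[-5, 4.4, 0, 0, 0, 1], [-11, 9.6, 0, 0, 0, 2], [-17, 15, 0, 0, 0, 4], [-23, 20.2, 0, 0, 0, 5], [-29, 25.5, 0, 0, 0, 7], [-35, 30.7, 0, 0, 0, 8], [-41, 36, 0, 0, 0, 10], [-47, 41.3, 0, 0, 0, 11], [-53, 46.6, 0, 0, 0, 12], [-57, 50, 0, 0, 0, 13], [-58.9, 51.7, 0, 0, 0, 13.3], [-58.9, 51.7, 0, 0, 0, 13.3]]]}}

```text
time_s: 2.4
eef_pos: [0.4644, -0.1746, 0.1789]
eef_rot: [0.0, 0.887, 0.461, 0.0]
force: [0.9, 1.0, 0.6]
width: 0.0939
```

```bash
python3 - <<'E'
from h import *
delta([.4755,-.204,.18],55)
f=arm.grab_frame("wrist"); save(f,"w1",s=1.5)
C=-f["R"].T@f["t"]; print("cam",C, f["R"][2])
E
```

```text
pos [ 0.4644 -0.1746  0.1789] yaw 54.95 F [0.9 1.  0.6] M [ 0.05 -0.02  0.01] w 0.0939 t 2.4 q6 -1.46
shift cm [-1.77  2.6  -0.11] rot [ 0. -0. -0.]
cam [ 0.41075222 -0.13775164  0.385406  ] [ 0.18883133 -0.13207418 -0.97308743]
```

View pics/w1.png

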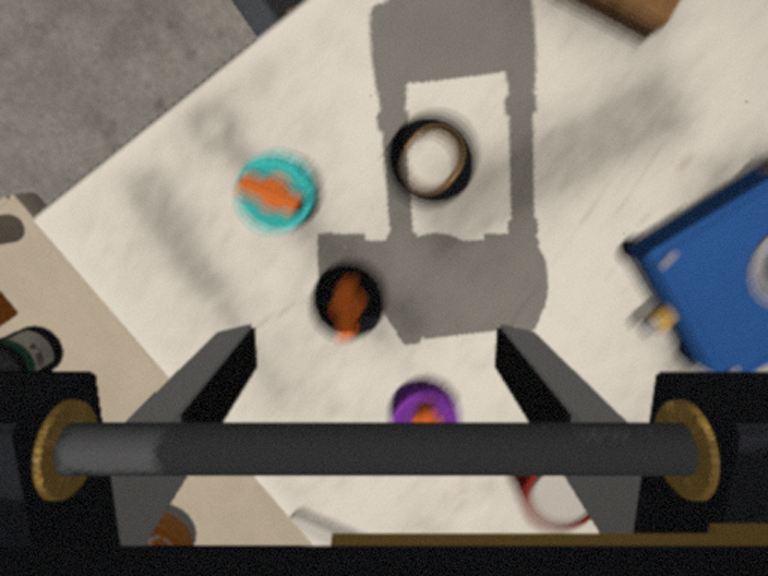

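```bash
python3 - <<'E'
from h import *
delta([.4755,-.204,.18],55)
f=arm.grab_frame("wrist"); P=cloud(f); near=np.hypot(P[...,0]-.4755,P[...,1]+.204)<.035
q=P[near&(P[...,2]>.046)&(P[...,2]<.056)]; print(len(q),q.mean(0)); r=cv2.minAreaRect(q[:,:2].astype(np.float32)*1000); print(r)
e,v=np.linalg.eigh(np.cov(q[:,:2].T)); print("ang",np.degrees(np.arctan2(v[1,1],v[0,1])),np.sqrt(e)*12**.5)
q=P[near&(P[...,2]>.02)&(P[...,2]<.036)]; print(len(q),cv2.minEnclosingCircle(q[:,:2].astype(np.float32)*1000))
E
```

```text
pos [ 0.468  -0.1832  0.1786] yaw 54.79 F [ 3.2 -5.6  1.6] M [-0.21 -0.11 -0.01] w 0.0941 t 2.45 q6 -1.46
shift cm [-1.27  1.82 -0.12] rot [ 0.5  0.3 -0.2]
510 [ 0.47508396 -0.20445206  0.05092609]
((475.6200866699219, -205.1107635498047), (13.961429595947266, 43.00224304199219), 55.531795501708984)
ang 144.84567665667902 [0.01382181 0.04338189]
1403 ((475.7672424316406, -205.20281982421875), 28.70074462890625)
```

Call:
{"api": "send_rows", "payload": {"commands": [[[0, 0, 0, 0, 0, 0], [0, 0, 0, 0, 0, 0]]]}}

```text
time_s: 2.75
eef_pos: [0.4633, -0.1709, 0.1787]
eef_rot: [-0.0, 0.887, 0.462, -0.0]
force: [-0.7, 1.0, 0.5]
width: 0.0939
```

```bash
python3 -c "
from h import *
delta([.4756,-.2050,.08],55)"
```

```text
pos [ 0.4633 -0.1709  0.1787] yaw 55.07 F [-0.7  1.   0.5] M [-0.02 -0.02  0.01] w 0.0939 t 2.75 q6 -1.46
shift cm [-2.09  2.97  9.86] rot [-0.  -0.   0.1]
```

Call:
{"api": "send_rows", "payload": {"commands": [[[-1, 1.5, 3, 0, 0, 0], [-2.1, 3, 6, 0, 0, 0], [-2.1, 3, 10, 0, 0, 0], [-2.1, 3, 12, 0, 0, 0], [-2.1, 3, 12, 0, 0, 0]]]}}

```text
time_s: 3.38
eef_pos: [0.4751, -0.2045, 0.0576]
eef_rot: [-0.002, 0.887, 0.463, -0.001]
force: [0.7, 0.7, 0.9]
width: 0.0943
```

```bash
python3 -c "
from h import *
delta([.4756,-.2050,.0315],55)"
```

```text
pos [ 0.4751 -0.2045  0.0576] yaw 55.11 F [0.7 0.7 0.9] M [-0.    0.04  0.01] w 0.0943 t 3.38 q6 -1.5
shift cm [-0.01  0.08  2.61] rot [-0.2 -0.   0.1]
```

Call:
{"api": "send_rows", "payload": {"commands": [[[0, 0.05, 1.3, 0, 0, 0], [0, 0.05, 2.3, 0, 0, 0], [0, 0.05, 2.6, 0, 0, 0], [0, 0.05, 2.6, 0, 0, 0]]]}}

```text
time_s: 3.88
eef_pos: [0.4768, -0.2071, 0.0326]
eef_rot: [-0.0, 0.887, 0.462, -0.0]
force: [0.2, -0.1, -0.2]
width: 0.0943
```

Call:
{"api": "send_rows", "payload": {"commands": [[[0, 0, 0, 0, 0, 0], [0, 0, 0, 0, 0, 0], [0, 0, 0, 0, 0, 0], [0, 0, 0, 0, 0, 0], [0, 0, 0, 0, 0, 0], [0, 0, 0, 0, 0, 0]]], "jaw": -1}}

```text
time_s: 4.62
eef_pos: [0.4768, -0.207, 0.0326]
eef_rot: [-0.0, 0.887, 0.462, 0.0]
force: [-0.0, 0.1, 1.7]
width: 0.0378
```

```bash
python3 -c "
from h import *
delta([.4756,-.2050,.21],55)
f=arm.grab_frame('wrist'); save(f,'w2',s=1.5)"
```

```text
pos [ 0.4768 -0.207   0.0326] yaw 55.0 F [-0.   0.1  1.7] M [ 0.   -0.01 -0.02] w 0.0378 t 4.62 q6 -1.5
shift cm [  0.1   -0.22 -17.74] rot [-0. -0. -0.]
```

Call:
{"api": "send_rows", "payload": {"commands": [[[0.1, -0.2, 0, 0, 0, 0], [0.1, -0.2, 0, 0, 0, 0], [0.1, -0.2, 0, 0, 0, 0], [0.1, -0.2, 0, 0, 0, 0], [0.1, -0.2, 0, 0, 0, 0], [0.1, -0.2, 0, 0, 0, 0]]]}}

```text
time_s: 5.42
eef_pos: [0.4758, -0.2051, 0.0326]
eef_rot: [-0.0, 0.887, 0.462, 0.0]
force: [0.5, 0.2, -0.4]
width: 0.0006
```

```bash
python3 -c "
from h import *
delta([.4756,-.2050,.21],55)
f=arm.grab_frame('wrist'); save(f,'w3',s=1.5)"
```

```text
pos [ 0.4758 -0.2051  0.0326] yaw 54.99 F [ 0.5  0.2 -0.4] M [-0.04 -0.01 -0.04] w 0.0006 t 5.42 q6 -1.5
shift cm [ -0.    -0.02 -17.74] rot [-0. -0. -0.]
```

View pics/w3.png

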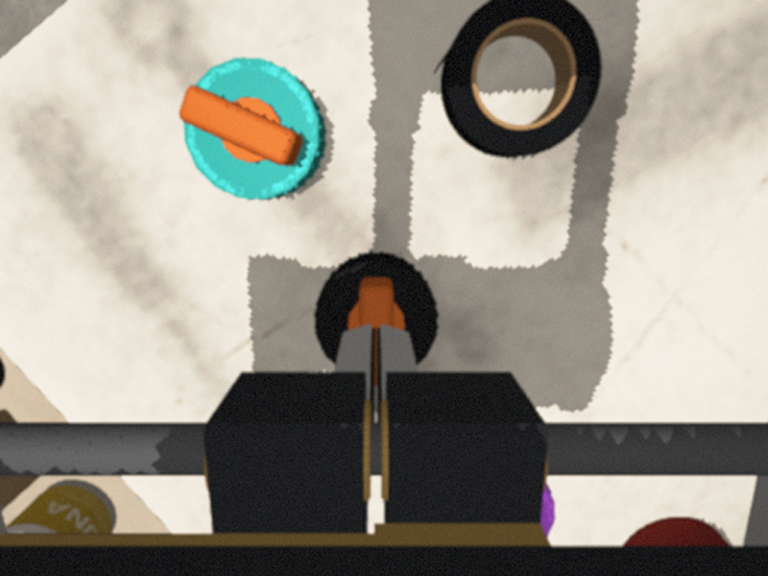

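```bash
python3 - <<'E'
from h import *
f=arm.grab_frame("scene"); save(f,"s3",(180,320,190,340),5)
f=arm.grab_frame("wrist"); P=cloud(f)
for r,c in [(195,250),(190,250),(225,240),(225,260),(222,237),(235,251),(240,251),(215,251),(210,251),(200,230)]: print(r,c,P[r,c].round(4))
delta([.4756,-.2050,.21],55)
E
```

```text
195 250 [ 0.46   -0.1949  0.0517]
190 250 [ 0.4579 -0.1935  0.0496]
225 240 [ 0.4653 -0.2051  0.077 ]
225 260 [ 0.4717 -0.1965  0.0762]
222 237 [ 0.4643 -0.2066  0.072 ]
235 251 [ 0.47   -0.2013  0.0873]
240 251 [ 0.4699 -0.2012  0.0944]
215 251 [ 0.4707 -0.2017  0.0515]
210 251 [ 0.4682 -0.1999  0.0512]
200 230 [ 0.4596 -0.2111  0.0294]
pos [ 0.4758 -0.2051  0.0327] yaw 55.0 F [ 0.2 -0.7 -0.1] M [-0.02  0.04 -0.  ] w 0.0002 t 5.58 q6 -1.5
shift cm [  0.    -0.02 -17.73] rot [ 0. -0. -0.]
```

View pics/s3.png

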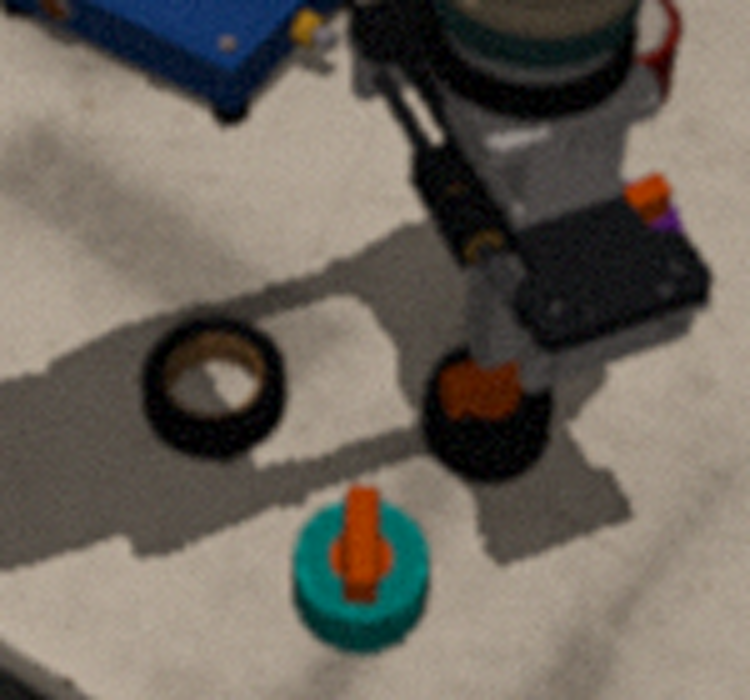

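```bash
python3 - <<'E'
from h import *
s=arm.state()
f=arm.grab_frame("wrist"); P=cloud(f); save(f,"w4",(150,300,190,310),6)
q=s["eef_rot"]; R=Ro.from_quat([q[1],q[2],q[3],q[0]]).as_matrix()
T=(P-s["eef_pos"])@R*1000
for r in range(210,262,4):
    print(r,[tuple(np.nan_to_num(T[r,c]).round().astype(int)) for c in (226,232,238,244,248,251,254,258,264,270,276)])
E
```

```text
210 [(np.int64(-17), np.int64(-3), np.int64(3)), (np.int64(-13), np.int64(-3), np.int64(3)), (np.int64(-9), np.int64(-4), np.int64(0)), (np.int64(-4), np.int64(-9), np.int64(-18)), (np.int64(-2), np.int64(-9), np.int64(-18)), (np.int64(0), np.int64(-9), np.int64(-19)), (np.int64(2), np.int64(-10), np.int64(-20)), (np.int64(4), np.int64(-9), np.int64(-17)), (np.int64(9), np.int64(-3), np.int64(1)), (np.int64(13), np.int64(-3), np.int64(4)), (np.int64(17), np.int64(-3), np.int64(3))]
214 [(np.int64(-17), np.int64(0), np.int64(3)), (np.int64(-13), np.int64(0), np.int64(3)), (np.int64(-9), np.int64(-1), np.int64(1)), (np.int64(-4), np.int64(-7), np.int64(-18)), (np.int64(-2), np.int64(-7), np.int64(-19)), (np.int64(0), np.int64(-7), np.int64(-18)), (np.int64(2), np.int64(-7), np.int64(-19)), (np.int64(4), np.int64(-7), np.int64(-19)), (np.int64(9), np.int64(-1), np.int64(1)), (np.int64(13), np.int64(0), np.int64(3)), (np.int64(17), np.int64(0), np.int64(3))]
218 [(np.int64(-17), np.int64(3), np.int64(3)), (np.int64(-13), np.int64(2), np.int64(2)), (np.int64(-8), np.int64(-8), np.int64(-3
[... 4638 characters left out ...]
4(-76)), (np.int64(1), np.int64(-33), np.int64(-135)), (np.int64(3), np.int64(-33), np.int64(-134)), (np.int64(4), np.int64(-32), np.int64(-134)), (np.int64(6), np.int64(-32), np.int64(-134))]
258 [(np.int64(-6), np.int64(-32), np.int64(-137)), (np.int64(-5), np.int64(-33), np.int64(-137)), (np.int64(-3), np.int64(-32), np.int64(-136)), (np.int64(-3), np.int64(-8), np.int64(-84)), (np.int64(-1), np.int64(-7), np.int64(-82)), (np.int64(0), np.int64(-2), np.int64(-70)), (np.int64(1), np.int64(-7), np.int64(-81)), (np.int64(1), np.int64(-32), np.int64(-136)), (np.int64(3), np.int64(-32), np.int64(-136)), (np.int64(4), np.int64(-33), np.int64(-137)), (np.int64(6), np.int64(-32), np.int64(-136))]
```

View pics/w4.png

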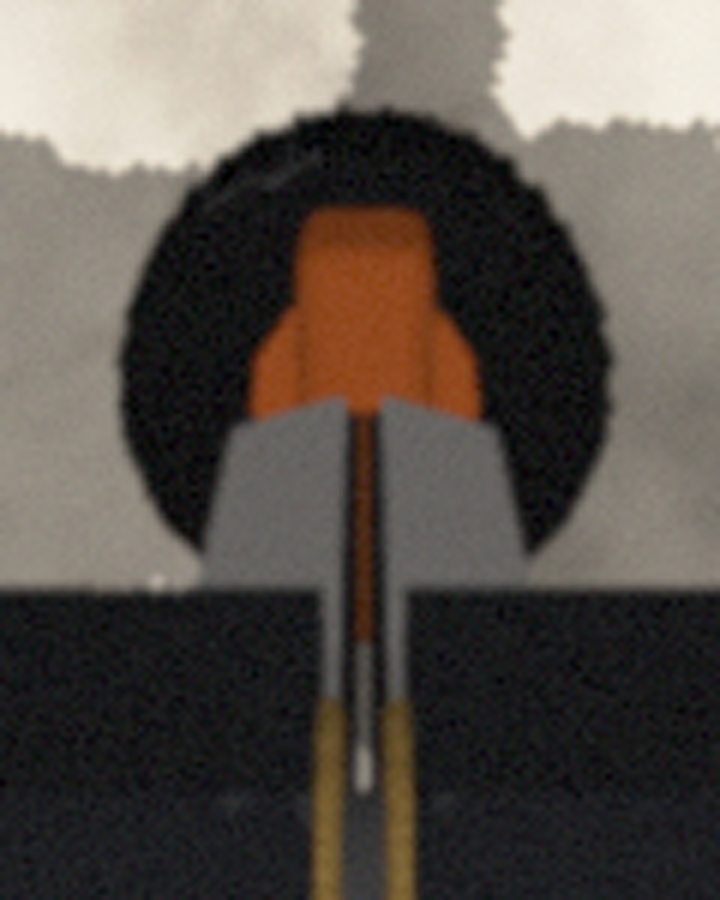

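```bash
python3 - <<'E'
from h import *
s=arm.state(); q=s["eef_rot"]; R=Ro.from_quat([q[1],q[2],q[3],q[0]]).as_matrix()
for n in ("scene","top"):
    f=arm.grab_frame(n); P=cloud(f); T=(P-s["eef_pos"])@R*1000
    im=f["pixels"].astype(int); grey=(im.max(-1)-im.min(-1)<25)
    m=(abs(T[...,0])<15)&(abs(T[...,1])<14)&(T[...,2]<-5)&(T[...,2]>-90)
    for lo in range(-90,0,10):
        k=m&(T[...,2]>=lo)&(T[...,2]<lo+10)
        if k.sum(): print(n,lo,k.sum(),"xrange",T[k][:,0].min().round(),T[k][:,0].max().round(),"y",T[k][:,1].min().round(),T[k][:,1].max().round(),"rgb",im[k].mean(0).round())
E
```

```text
scene -90 17 xrange -15.0 5.0 y -10.0 -6.0 rgb [50. 48. 45.]
scene -80 29 xrange -15.0 11.0 y -10.0 -3.0 rgb [57. 54. 51.]
scene -70 27 xrange -15.0 10.0 y -10.0 -0.0 rgb [60. 57. 54.]
scene -60 34 xrange -15.0 9.0 y -10.0 4.0 rgb [61. 57. 55.]
scene -50 33 xrange -14.0 8.0 y -10.0 4.0 rgb [60. 57. 55.]
scene -40 16 xrange -14.0 6.0 y -10.0 2.0 rgb [57. 54. 51.]
scene -30 7 xrange -8.0 1.0 y -9.0 4.0 rgb [66. 38. 25.]
scene -20 52 xrange -9.0 6.0 y -13.0 11.0 rgb [76. 31.  9.]
scene -10 14 xrange -8.0 -7.0 y -14.0 10.0 rgb [76. 28.  4.]
```

The fingers shut above the bar. Both the wrist and scene cameras put the real finger ends about 29 mm short of the reported TCP. I'll reopen a little and go down by that much, watching the force.

Call:
{"api": "send_rows", "payload": {"commands": [[[0, 0, 0, 0, 0, 0], [0, 0, 0, 0, 0, 0], [0, 0, 0, 0, 0, 0], [0, 0, 0, 0, 0, 0], [0, 0, 0, 0, 0, 0]]], "jaw": -0.25}}

```text
time_s: 6.35
eef_pos: [0.4758, -0.2051, 0.0327]
eef_rot: [-0.0, 0.887, 0.462, 0.0]
force: [0.3, -0.3, 0.8]
width: 0.0355
```

Call:
{"api": "send_rows", "payload": {"commands": [[[0, 0, 0.7, 0, 0, 0], [0, 0, 1.4, 0, 0, 0], [0, 0, 1.8, 0, 0, 0], [0, 0, 2.2, 0, 0, 0], [0, 0, 2.4, 0, 0, 0], [0, 0, 2.4, 0, 0, 0]]]}}

```text
time_s: 7.1
eef_pos: [0.4758, -0.2051, 0.0085]
eef_rot: [-0.0, 0.887, 0.462, -0.0]
force: [-0.1, 0.1, 1.4]
width: 0.0351
```

```bash
python3 - <<'E'
from h import *
delta([.4756,-.2050,.21],55)
f=arm.grab_frame('wrist'); save(f,'w5',(150,300,190,310),6)
P=cloud(f);s=arm.state(); q=s["eef_rot"]; R=Ro.from_quat([q[1],q[2],q[3],q[0]]).as_matrix()
T=(P-s["eef_pos"])@R*1000
m=(abs(T[...,1]+8)<3)&(abs(T[...,0])<32)&(abs(T[...,0])>11)&(T[...,2]<-12)
print(np.percentile(T[m][:,2],[90,97,99,100]))
E
```

```text
pos [ 0.4758 -0.2051  0.0085] yaw 54.99 F [-0.1  0.1  1.4] M [-0.01  0.07  0.02] w 0.0351 t 7.1 q6 -1.5
shift cm [-0.000e+00 -2.000e-02 -2.015e+01] rot [-0. -0. -0.]
[-21.80704263 -20.41324724 -19.88941066 -12.35776449]
```

View pics/w5.png

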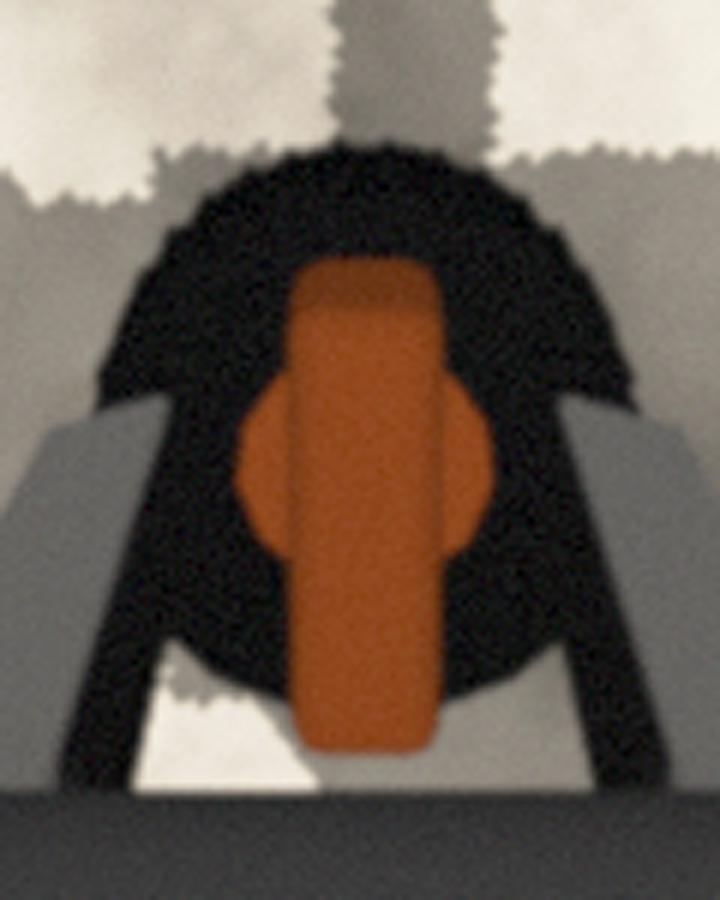

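```bash
python3 - <<'E'
from h import *
f=arm.grab_frame('wrist'); P=cloud(f)
s=arm.state(); q=s["eef_rot"]; R=Ro.from_quat([q[1],q[2],q[3],q[0]]).as_matrix()
T=(P-s["eef_pos"])@R*1000
for y,x in [(460,260),(460,470),(430,262),(500,475),(460,230),(460,360)]:
    r,c=150+y//6,190+x//6; print(P[r,c].round(4),T[r,c].round(1))
for r in range(205,232,2): print(r,[T[r,c].round(1).tolist() for c in (204,210,214)])
E
```

```text
[ 0.4693 -0.2139  0.031 ] [-11.   -0.4 -22.2]
[ 0.4813 -0.1966  0.0315] [ 10.1  -0.6 -22.7]
[ 0.4665 -0.2119  0.032 ] [-10.9  -3.9 -23.2]
[ 0.4855 -0.1987  0.0311] [ 10.8   4.1 -22.3]
[ 0.468  -0.2169  0.0293] [-14.1   0.2 -20.6]
[nan nan nan] [nan nan nan]
205 [[-32.5, -5.1, 8.0], [-24.6, -13.3, -21.3], [-22.1, -13.4, -21.8]]
207 [[-32.6, -3.6, 8.2], [-24.7, -11.9, -21.0], [-22.3, -11.9, -20.7]]
209 [[-33.0, -1.5, 10.5], [-24.8, -10.6, -20.6], [-22.3, -10.6, -20.7]]
211 [[-32.6, -0.9, 7.7], [-24.8, -9.4, -20.8], [-22.4, -9.3, -20.5]]
213 [[-32.7, 0.7, 8.0], [-24.7, -8.2, -21.2], [-22.4, -8.1, -20.8]]
215 [[-32.7, 1.9, 7.2], [-24.9, -6.8, -20.7], [-22.4, -6.8, -20.6]]
217 [[-32.9, 3.8, 8.6], [-23.7, -8.4, -29.6], [-21.3, -8.7, -30.5]]
219 [[-26.5, -8.8, -34.5], [-23.2, -8.6, -33.7], [-20.9, -8.9, -34.6]]
221 [[-26.1, -8.5, -37.2], [-22.8, -8.6, -37.4], [-20.5, -8.8, -38.1]]
223 [[-25.6, -8.6, -40.8], [-22.4, -8.5, -40.6], [-20.2, -8.6, -40.8]]
225 [[-25.3, -8.2, -42.9], [-22.0, -8.3, -43.3], [-19.6, -9.2, -45.9]]
227 [[-24.8, -8.4, -46.8], [-21.5, -8.7, -47.5], [-19.5, -8.5, -46.9]]
229 [[-24.4, -8.3, -49.6], [-21.2, -8.5, -49.9], [-19.5, -7.5, -47.2]]
231 [[-23.9, -8.4, -52.7], [-20.9, -8.5, -52.9], [-19.2, -7.5, -50.2]]
```

Hub top is 31.5 mm and the finger ends are at about 37.5 mm. I'll go down 3 mm more and close.

Call:
{"api": "send_rows", "payload": {"commands": [[[0, 0, 0.3, 0, 0, 0], [0, 0, 0.3, 0, 0, 0], [0, 0, 0.3, 0, 0, 0], [0, 0, 0.3, 0, 0, 0], [0, 0, 0.3, 0, 0, 0], [0, 0, 0.3, 0, 0, 0], [0, 0, 0.3, 0, 0, 0]]], "jaw": -1}}

```text
time_s: 8.07
eef_pos: [0.4758, -0.2051, 0.0056]
eef_rot: [-0.0, 0.887, 0.462, 0.0]
force: [-0.1, -0.8, -1.1]
width: 0.0138
```

Gripped (13.8 mm). Lift, then carry to a spot where the wrist camera can see the neck's thread.

Call:
{"api": "send_rows", "payload": {"commands": [[[0, 0, -0.5, 0, 0, 0], [0, 0, -2, 0, 0, 0], [0, 0, -6, 0, 0, 0], [0, 0, -11, 0, 0, 0], [0, 0, -16, 0, 0, 0], [0, 0, -16, 0, 0, 0], [0, 0, -16, 0, 0, 0]]]}}

```text
time_s: 8.95
eef_pos: [0.4753, -0.2048, 0.1657]
eef_rot: [-0.0, 0.887, 0.462, -0.0]
force: [0.6, 0.6, -1.2]
width: 0.0137
```

```bash
python3 -c "
from h import *
delta([.686,.031,.165],55)"
```

```text
pos [ 0.4753 -0.2048  0.1657] yaw 55.0 F [ 0.6  0.6 -1.2] M [-0.    0.03  0.06] w 0.0137 t 8.95 q6 -1.5
shift cm [31.4   3.74  0.07] rot [-0. -0.  0.]
```

Call:
{"api": "send_rows", "payload": {"commands": [[[3, 0.3, 0, 0, 0, 0], [7, 0.8, 0, 0, 0, 0], [11.5, 1.4, 0, 0, 0, 0], [16, 1.9, 0, 0, 0, 0], [20.5, 2.4, 0, 0, 0, 0], [25, 3, 0, 0, 0, 0], [29, 3.5, 0, 0, 0, 0], [31.4, 3.7, 0, 0, 0, 0], [31.4, 3.7, 0, 0, 0, 0], [31.4, 3.7, 0, 0, 0, 0], [31.4, 3.7, 0, 0, 0, 0]]]}}

```text
time_s: 10.32
eef_pos: [0.6853, 0.0298, 0.1654]
eef_rot: [-0.0, 0.887, 0.461, -0.001]
force: [-0.4, -0.2, -0.7]
width: 0.0141
```

```bash
python3 - <<'E'
from h import *
delta([.627,.072,.165],55)
f=arm.grab_frame('wrist'); save(f,'w6',s=1.5); P=cloud(f)
s=arm.state()
np.savez("w6.npz",P=P,pix=f["pixels"])
q=P[(P[...,2]>.0825)&(P[...,2]<.087)&(np.hypot(P[...,0]-.627,P[...,1]-.072)<.03)]
print(len(q),q.mean(0),cv2.minEnclosingCircle(q[:,:2].astype(np.float32)*1000))
E
```

```text
pos [0.6853 0.0298 0.1654] yaw 54.93 F [-0.4 -0.2 -0.7] M [0.01 0.02 0.02] w 0.0141 t 10.32 q6 -1.02
shift cm [ 0.11 -7.19  0.04] rot [-0.   0.1 -0.1]
889 [0.62808505 0.07271888 0.08445795] ((628.61474609375, 72.4654312133789), 15.382152557373047)
```

View pics/w6.png

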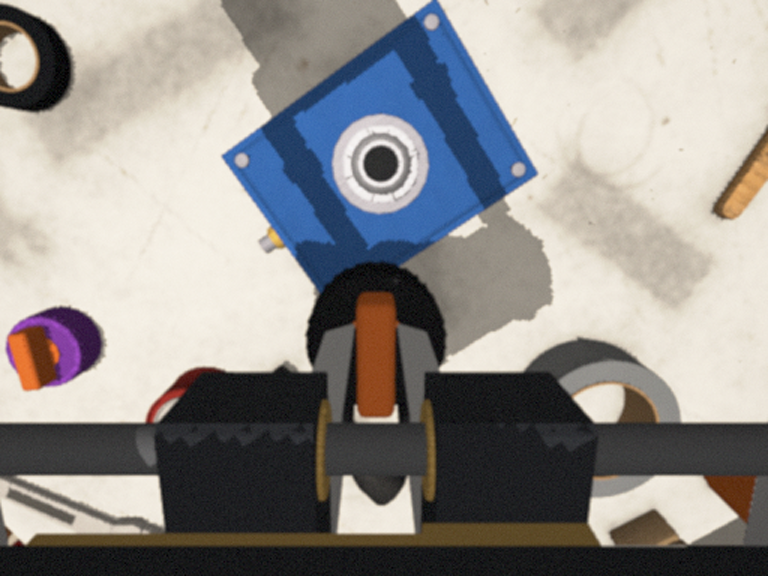

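The cap is held upright by the bar and the neck is clear at px (row 109, col 253). I'll enlarge it and analyse the thread ring by height.

```bash
python3 - <<'E'
from h import *
d=np.load("w6.npz"); P=d["P"]; pix=d["pix"]
im=pix[70:148,213:293,::-1]; cv2.imwrite("pics/n6.png",cv2.resize(im,None,fx=7,fy=7,interpolation=cv2.INTER_CUBIC))
# fit centre from top ring
m=(P[...,2]>.082)&(P[...,2]<.088)&(np.hypot(P[...,0]-.628,P[...,1]-.0725)<.02)
q=P[m]; c=(q[:,:2].max(0)+q[:,:2].min(0))/2; print(c)
# dark hole centre
g=pix.mean(-1); hole=(g<70).astype(np.uint8); n,l,s,ce=cv2.connectedComponentsWithStats(hole)
for i in range(1,n):
    if abs(ce[i]-[253,109]).max()<8: print(ce[i],s[i])
c=np.array([.6284,.0726])
r=np.hypot(P[...,0]-c[0],P[...,1]-c[1])*1000; a=np.degrees(np.arctan2(P[...,1]-c[1],P[...,0]-c[0]))%360
for lo,hi in [(15,17.5),(18.5,20),(20,22),(22,23.5),(24,28)]:
    print(lo,hi,[ (round(float(np.nanmedian(P[...,2][k])*1000),1) if (k:=(r>lo)&(r<hi)&(a>=t)&(a<t+10)).sum()>1 else None) for t in range(0,360,10)])
E
```

```text
[0.62802152 0.0727305 ]
[253.39304813 108.63636364] [243  98  22  22 374]
15 17.5 [79.3, 80.2, 80.0, 79.7, 79.7, 80.5, 80.8, 79.9, 81.0, 80.2, 80.5, 80.3, 80.1, 80.7, 81.1, 80.3, 80.6, 79.8, 79.8, 80.5, 80.4, 80.3, 80.0, 80.5, 80.3, 80.2, 79.8, 80.2, 80.2, 79.8, 80.5, 80.0, 80.1, 79.7, 80.1, 80.3]
18.5 20 [72.5, 72.4, 71.9, 72.2, 64.7, 64.9, 65.0, 75.4, 72.4, 72.6, 72.6, 72.0, 72.6, 67.8, 64.6, 65.4, 73.9, 72.3, 72.5, 72.0, 71.5, 72.2, 64.7, 64.1, 64.8, 75.3, 72.6, 72.6, 72.7, 72.2, 71.8, 64.5, 64.4, 63.4, 75.5, 72.5]
20 22 [72.4, 72.6, 72.2, 71.9, 64.5, 64.6, 64.7, 74.9, 72.5, 72.4, 73.0, 72.2, 72.6, 64.1, 64.2, 64.4, 75.1, 72.6, 72.5, 72.4, 72.7, 72.4, 64.4, 64.2, 64.3, 75.0, 72.8, 72.6, 72.5, 72.2, 72.3, 64.5, 64.4, 64.9, 74.6, 71.7]
22 23.5 [None, 71.5, 73.0, 71.6, 64.0, None, 63.4, 73.1, 71.6, 72.1, 72.1, 71.6, 72.6, 63.8, 64.6, 64.0, 72.6, 72.1, 72.1, 72.4, 71.8, 71.2, 64.0, 53.5, 64.2, 71.3, 62.9, 72.0, 72.4, 62.6, 71.7, 59.9, 52.6, 59.3, 65.1, 71.8]
24 28 [53.3, 53.3, 53.4, 53.5, 53.4, 53.3, 53.5, 53.5, 53.3, 53.5, 53.4, 53.9, 53.4, 53.8, 53.6, 53.2, 53.6, 53.4, 53.6, 53.6, 53.6, 53.4, 53.7, 53.4, 53.4, 53.8, 53.5, 53.6, 53.5, 53.7, 53.3, 53.9, 53.9, 53.5, 53.3, 53.3]
```

View pics/n6.png

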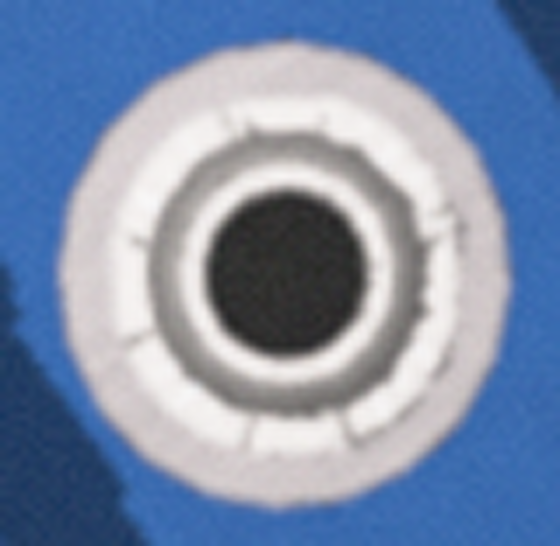

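Gaps show in the height map (z≈64 against 72 crests) near 40–70°, repeating every 90°. The lugs now sit at 55° mod 90, close to a gap centre. Refining the angle and axis.

```bash
python3 - <<'E'
from h import *
d=np.load("w6.npz"); P=d["P"]
# axis: taper contour fit - algebraic circle to points of z 79..81 (taper), thread outer edge
for zlo,zhi,rl,rh in [(.0795,.0815,.012,.02)]:
    r=np.hypot(P[...,0]-.628,P[...,1]-.0727); q=P[(P[...,2]>zlo)&(P[...,2]<zhi)&(r>rl)&(r<rh)][:,:2]
    A=np.c_[2*q,np.ones(len(q))]; x=np.linalg.lstsq(A,(q**2).sum(1),rcond=None)[0]; print(len(q),x[:2],np.sqrt(x[2]+x[:2]@x[:2]))
    c=x[:2]
f=arm.grab_frame("top"); Q=cloud(f)
q=P[(P[...,2]>.052)&(P[...,2]<.055)&(abs(P[...,0]-.628)<.05)&(abs(P[...,1]-.0727)<.05)][:,:2]
q=q[np.hypot(*(q-c).T)<.036]; print("collar?",len(q),cv2.minEnclosingCircle(q.astype(np.float32)*1000))
r=np.hypot(P[...,0]-c[0],P[...,1]-c[1])*1000; a=np.degrees(np.arctan2(P[...,1]-c[1],P[...,0]-c[0]))%90
k=(r>18.8)&(r<22.3); z=P[...,2]*1000
for t in range(0,90,2):
    m=k&(a>=t)&(a<t+2); print(t,m.sum(),np.percentile(z[m],[20,50,80]).round(1))
E
```

```text
203 [0.62821322 0.07277047] 0.01605955050032453
collar? 1267 ((627.3432006835938, 73.2447738647461), 35.294986724853516)
0 13 [72.1 72.6 73. ]
2 12 [72.  72.3 72.7]
4 14 [72.3 72.6 73.4]
6 14 [71.8 72.7 73.1]
8 11 [71.8 72.3 73.3]
10 13 [72.1 72.5 73.5]
12 11 [72.  72.5 73. ]
14 14 [71.4 72.  72.9]
16 14 [71.5 72.5 72.7]
18 10 [72.4 72.7 73.1]
20 11 [72.1 72.3 73.2]
22 13 [71.6 72.6 73.4]
24 15 [71.3 72.1 72.5]
26 14 [71.7 72.1 72.4]
28 11 [71.7 72.8 73.1]
30 10 [71.4 71.9 73. ]
32 13 [71.4 72.1 72.9]
34 14 [71.7 72.4 72.7]
36 12 [71.8 72.7 73.1]
38 13 [71.9 72.2 72.6]
40 10 [63.7 64.8 69.9]
42 10 [64.1 64.7 65. ]
44 11 [63.8 64.1 65.4]
46 13 [63.8 64.3 64.7]
48 14 [64.  64.5 64.7]
50 11 [64.  64.6 65.2]
52 13 [64.  64.6 65.1]
54 9 [64.  64.6 65.5]
56 16 [63.6 64.3 65. ]
58 12 [64.1 64.4 65. ]
60 13 [64.1 65.  65.3]
62 11 [64.4 64.7 64.9]
64 12 [63.7 64.4 64.9]
66 12 [64.2 64.6 65.4]
68 8 [64.  64.4 65.3]
70 13 [75.1 75.7 76.8]
72 11 [75.  75.4 75.9]
74 16 [74.6 75.7 76.5]
76 8 [60.5 65.6 71.3]
78 13 [70.5 71.9 72.2]
80 14 [72.  72.6 72.9]
82 8 [71.9 72.6 72.7]
84 12 [72.1 72.5 73.1]
86 14 [71.7 72.3 72.7]
88 13 [71.8 72.7 73. ]
```

```bash
python3 - <<'E'
from h import *
s=arm.state(); q=s["eef_rot"]; R=Ro.from_quat([q[1],q[2],q[3],q[0]]).as_matrix()
f=arm.grab_frame("wrist"); P=cloud(f); T=(P-s["eef_pos"])@R*1000
im=f["pixels"].astype(int); O=(im[...,0]>90)&(im[...,0]>2*im[...,2])&(T[...,2]>-50)&(T[...,2]<-30)&(np.hypot(T[...,0],T[...,1])<40)
b=T[O]; print(len(b),b.min(0).round(1),b.max(0).round(1)); t=b[b[:,2]<-43]; print(cv2.minAreaRect(t[:,:2].astype(np.float32)), np.median(t[:,2]))
k=(im.max(-1)<60)&(T[...,2]>-26)&(T[...,2]<-15)&(np.hypot(T[...,0],T[...,1])<40); b=T[k]; print(b.min(0),b.max(0))
c=b[np.hypot(b[:,0],b[:,1])>24][:,:2]
top=b[b[:,2]<-21]; print(len(top),np.c_[top[:,:2],np.ones(len(top))].shape,np.linalg.lstsq(np.c_[top[:,:2],np.ones(len(top))],top[:,2],rcond=None)[0])
print(cv2.minEnclosingCircle(top[:,:2].astype(np.float32)))
delta([.628,.0727,.105],55)
E
```

```text
2006 [ -7.4 -21.7 -47.5] [  6.2  21.6 -30.1]
((-0.5036454200744629, -0.009899139404296875), (13.357834815979004, 43.316959381103516), 0.49483779072761536) -45.68464741232283
[-27.76776654 -28.24525152 -25.99072068] [ 26.88941445  27.08830148 -15.04034594]
2211 (2211, 3) [ 9.14539353e-05 -7.04826685e-03 -2.39435281e+01]
((-0.49675068259239197, -0.007182763423770666), 28.394784927368164)
pos [0.6858 0.0301 0.166 ] yaw 54.94 F [-0.1  0.5 -0.7] M [-0.04  0.06  0.01] w 0.0137 t 10.47 q6 -1.02
shift cm [ 0.17 -7.18  6.1 ] rot [ 0.  -0.  -0.1]
```

Call:
{"api": "send_rows", "payload": {"commands": [[[0.1, -2.5, 0, 0, 0, 0], [0.2, -5.5, 0, 0, 0, 0], [0.25, -7.2, 0, 0, 0, 0], [0.25, -7.2, 0, 0, 0, 0], [0.25, -7.2, 2, 0, 0, 0], [0.25, -7.2, 4.5, 0, 0, 0], [0.25, -7.2, 6, 0, 0, 0], [0.25, -7.2, 6, 0, 0, 0], [0.25, -7.2, 6, 0, 0, 0], [0.25, -7.2, 6, 0, 0, 0]]]}}

```text
time_s: 11.72
eef_pos: [0.6296, 0.0741, 0.1067]
eef_rot: [0.0, 0.887, 0.462, 0.001]
force: [0.2, -0.1, -0.8]
width: 0.0139
```

```bash
python3 -c "
from h import *
delta([.6285,.0732,.0735],55)"
```

```text
pos [0.6296 0.0741 0.1067] yaw 54.99 F [ 0.2 -0.1 -0.8] M [0.   0.04 0.01] w 0.0139 t 11.72 q6 -0.95
shift cm [-0.14 -0.04  3.32] rot [ 0.1 -0.1 -0. ]
```

Go down partway first (cap mouth still on the taper), then check.

Call:
{"api": "send_rows", "payload": {"commands": [[[-0.1, 0, 0, 0, 0, 0], [-0.14, -0.04, 0.8, 0, 0, 0], [-0.14, -0.04, 1.6, 0, 0, 0], [-0.14, -0.04, 2.2, 0, 0, 0], [-0.14, -0.04, 2.2, 0, 0, 0]]]}}

```text
time_s: 12.35
eef_pos: [0.627, 0.0733, 0.0827]
eef_rot: [-0.0, 0.887, 0.462, -0.001]
force: [1.0, 0.6, -0.9]
width: 0.0137
```

```bash
python3 -c "
from h import *
delta([.6285,.0732,.0735],55)"
```

```text
pos [0.627  0.0733 0.0827] yaw 55.0 F [ 1.   0.6 -0.9] M [ 0.   -0.04 -0.01] w 0.0137 t 12.35 q6 -0.95
shift cm [0.08 0.13 0.92] rot [-0.1  0.  -0. ]
```

Call:
{"api": "send_rows", "payload": {"commands": [[[0.08, 0.13, 0, 0, 0, 0], [0.08, 0.13, 0.2, 0, 0, 0], [0.08, 0.13, 0.4, 0, 0, 0], [0.08, 0.13, 0.5, 0, 0, 0], [0.08, 0.13, 0.5, 0, 0, 0]]]}}

```text
time_s: 12.98
eef_pos: [0.629, 0.0732, 0.0785]
eef_rot: [-0.0, 0.887, 0.462, -0.0]
force: [-0.4, -0.1, -0.9]
width: 0.0135
```

```bash
python3 -c "
from h import *
delta([.6285,.0732,.0735],55)"
```

```text
pos [0.629  0.0732 0.0785] yaw 55.0 F [-0.4 -0.1 -0.9] M [ 0.03  0.04 -0.01] w 0.0135 t 12.97 q6 -0.95
shift cm [-0.03 -0.04  0.5 ] rot [-0.  0. -0.]
```

Call:
{"api": "send_rows", "payload": {"commands": [[[-0.02, -0.03, 0.15, 0, 0, 0], [-0.02, -0.03, 0.3, 0, 0, 0], [-0.02, -0.03, 0.3, 0, 0, 0], [-0.02, -0.03, 0.3, 0, 0, 0]]]}}

```text
time_s: 13.48
eef_pos: [0.6288, 0.0732, 0.0757]
eef_rot: [0.0, 0.887, 0.462, 0.0]
force: [-1.2, 0.3, -1.4]
width: 0.0134
```

```bash
python3 -c "
from h import *
delta([.6285,.0732,.0695],55)"
```

```text
pos [0.6288 0.0732 0.0757] yaw 55.0 F [-1.2  0.3 -1.4] M [-0.    0.01  0.  ] w 0.0134 t 13.47 q6 -0.95
shift cm [-0.02 -0.02  0.62] rot [ 0. -0. -0.]
```

Lugs are below crest height with almost no force, so they're in the gap. Continue down to just above the bottom.

Call:
{"api": "send_rows", "payload": {"commands": [[[-0.02, -0.02, 0.15, 0, 0, 0], [-0.02, -0.02, 0.3, 0, 0, 0], [-0.02, -0.02, 0.45, 0, 0, 0], [-0.02, -0.02, 0.55, 0, 0, 0], [-0.02, -0.02, 0.55, 0, 0, 0]]]}}

```text
time_s: 14.1
eef_pos: [0.6284, 0.0732, 0.07]
eef_rot: [-0.0, 0.887, 0.462, -0.0]
force: [-0.4, -0.4, -0.9]
width: 0.0136
```

```bash
python3 -c "
from h import *
delta([.6285,.0732,.0695],55)"
```

```text
pos [0.6284 0.0732 0.07  ] yaw 55.0 F [-0.4 -0.4 -0.9] M [-0.02 -0.01  0.06] w 0.0136 t 14.1 q6 -0.95
shift cm [0.01 0.01 0.05] rot [-0.  0. -0.]
```

Call:
{"api": "send_rows", "payload": {"commands": [[[0, 0, 0, 0, 0, 0], [0, 0, 0, 0, 0, 0], [0, 0, 0, 0, 0, 0]]], "jaw": -0.55}}

```text
time_s: 14.48
eef_pos: [0.6286, 0.0732, 0.0704]
eef_rot: [0.0, 0.887, 0.462, 0.0]
force: [0.6, -0.2, -0.2]
width: 0.0212
```

```bash
python3 - <<'E'
from h import *
s=arm.state(); q=s["eef_rot"]; R=Ro.from_quat([q[1],q[2],q[3],q[0]]).as_matrix()
f=arm.grab_frame("wrist"); save(f,"w7",s=1.5); P=cloud(f); T=(P-s["eef_pos"])@R*1000
im=f["pixels"].astype(int); O=(im[...,0]>90)&(im[...,0]>2*im[...,2])&(T[...,2]>-50)&(T[...,2]<-30)&(np.hypot(T[...,0],T[...,1])<40)
b=T[O]; t=b[b[:,2]<-43]; print(cv2.minAreaRect(t[:,:2].astype(np.float32)), np.median(t[:,2]), "bartop z",np.median(P[O][b[:,2]<-43][:,2]))
delta([.6285,.0732,.0695],55)
E
```

```text
((-0.42213010787963867, -0.04911231994628906), (13.533193588256836, 42.93162536621094), 0.5059373378753662) -44.85152631343671 bartop z 0.11523799403140027
pos [0.6286 0.0731 0.0704] yaw 55.0 F [-0.  -0.3 -0.6] M [-0.01 -0.01  0.07] w 0.0213 t 14.53 q6 -0.95
shift cm [ 0.   -0.01  0.09] rot [ 0. -0. -0.]
```

View pics/w7.png

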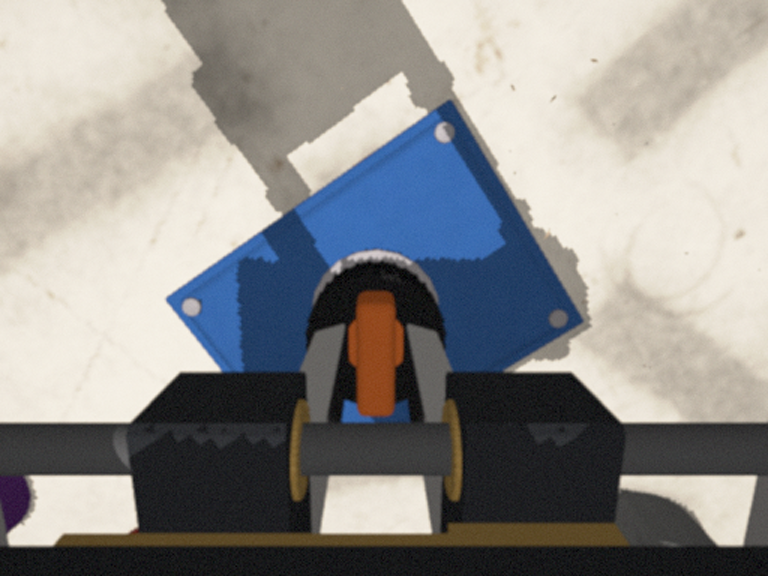

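Cap dropped fully into the thread: bar top is at 115.2 mm against 115.0 expected. I'll regrip and start clockwise (tool +z) in small steps.

Call:
{"api": "send_rows", "payload": {"commands": [[[0, 0, 0, 0, 0, 0], [0, 0, 0, 0, 0, 0], [0, 0, 0, 0, 0, 0], [0, 0, 0, 0, 0, 0], [0, 0, 0, 0, 0, 4], [0, 0, 0.01, 0, 0, 8], [0, 0, 0.04, 0, 0, 12], [0, 0, 0.07, 0, 0, 16], [0, 0, 0.1, 0, 0, 20], [0, 0, 0.1, 0, 0, 20]]], "jaw": -1}}

```text
time_s: 15.78
eef_pos: [0.629, 0.073, 0.0701]
eef_rot: [0.0, 0.954, 0.301, 0.001]
force: [-0.3, -1.0, 5.8]
width: 0.0138
```

```bash
python3 -c "
from h import *
delta([.6286,.0732,.069],35)"
```

```text
pos [0.629  0.073  0.0701] yaw 35.04 F [-0.3 -1.   5.8] M [-0.15  0.14 -0.02] w 0.0138 t 15.78 q6 -0.61
shift cm [-0.02 -0.04  0.11] rot [ 0.1 -0.1  0. ]
```

Call:
{"api": "send_rows", "payload": {"commands": [[[0, 0, 0, 0, 0, 4], [0, 0, 0.02, 0, 0, 8], [0, 0, 0.05, 0, 0, 12], [0, 0, 0.08, 0, 0, 16], [0, 0, 0.1, 0, 0, 18], [0, 0, 0.1, 0, 0, 18]]]}}

```text
time_s: 16.52
eef_pos: [0.6284, 0.0731, 0.0686]
eef_rot: [0.0, 0.989, 0.148, 0.0]
force: [-1.3, 0.0, 5.5]
width: 0.0139
```

```bash
python3 -c "
from h import *
delta([.6286,.0732,.069],5)"
```

```text
pos [0.6284 0.0731 0.0686] yaw 17.05 F [-1.3  0.   5.5] M [-0.22  0.34  0.01] w 0.0139 t 16.52 q6 -0.29
shift cm [ 0.02 -0.01 -0.04] rot [ 0.  -0.  12.1]
```

Going down along the thread with no axial torque. Continue.

Call:
{"api": "send_rows", "payload": {"commands": [[[0, 0, 0.03, 0, 0, 4], [0, 0, 0.06, 0, 0, 8], [0, 0, 0.09, 0, 0, 12], [0, 0, 0.11, 0, 0, 14], [0, 0, 0.11, 0, 0, 14]]]}}

```text
time_s: 17.15
eef_pos: [0.6282, 0.073, 0.0674]
eef_rot: [0.0, 1.0, 0.027, -0.0]
force: [-1.4, -1.2, 5.9]
width: 0.0139
```

```bash
python3 -c "
from h import *
delta([.6286,.0732,.069],-5)"
```

```text
pos [0.6282 0.073  0.0674] yaw 3.05 F [-1.4 -1.2  5.9] M [-0.21  0.41 -0.01] w 0.0139 t 17.15 q6 -0.05
shift cm [ 0.04 -0.01 -0.16] rot [0.  0.  8.1]
```

Call:
{"api": "send_rows", "payload": {"commands": [[[0, 0, 0.02, 0, 0, 2], [0, 0, 0.03, 0, 0, 4], [0, 0, 0.03, 0, 0, 4]]]}}

```text
time_s: 17.52
eef_pos: [0.6282, 0.0732, 0.0671]
eef_rot: [0.0, 1.0, -0.008, -0.0]
force: [-0.8, 0.7, 6.3]
width: 0.0134
```

```bash
python3 -c "
from h import *
delta([.6286,.0732,.069],-5)"
```

```text
pos [0.6282 0.0732 0.0671] yaw -0.95 F [-0.8  0.7  6.3] M [-0.19  0.42 -0.02] w 0.0134 t 17.52 q6 0.02
shift cm [ 0.04 -0.   -0.19] rot [0.  0.  4.1]
```

Call:
{"api": "send_rows", "payload": {"commands": [[[0, 0, 0.02, 0, 0, 2], [0, 0, 0.03, 0, 0, 4], [0, 0, 0.03, 0, 0, 4]]]}}

```text
time_s: 17.9
eef_pos: [0.6282, 0.0731, 0.0669]
eef_rot: [0.0, 0.999, -0.043, -0.0]
force: [-1.1, -0.3, 4.3]
width: 0.0136
```

```bash
python3 -c "
from h import *
delta([.6286,.0732,.069],-5)"
```

```text
pos [0.6282 0.0731 0.0669] yaw -4.94 F [-1.1 -0.3  4.3] M [-0.17  0.39  0.03] w 0.0136 t 17.9 q6 0.09
shift cm [ 0.04 -0.01 -0.21] rot [0.  0.  0.1]
```

Call:
{"api": "send_rows", "payload": {"commands": [[[0, 0, 0.02, 0, 0, 2], [0, 0, 0.03, 0, 0, 3], [0, 0, 0.03, 0, 0, 3]]]}}

```text
time_s: 18.27
eef_pos: [0.6279, 0.0731, 0.0666]
eef_rot: [0.0, 0.998, -0.069, -0.0]
force: [-2.4, -1.2, 6.7]
width: 0.0138
```

```bash
python3 -c "
from h import *
delta([.6286,.0732,.069],-5)"
```

```text
pos [0.6279 0.0731 0.0666] yaw -7.91 F [-2.4 -1.2  6.7] M [-0.15  0.56  0.19] w 0.0138 t 18.27 q6 0.14
shift cm [ 0.07 -0.02 -0.24] rot [ 0.   0.  -2.9]
```

Axial torque is starting to rise at 63° (0.19 N m), so this is the stop. One small nudge.

Call:
{"api": "send_rows", "payload": {"commands": [[[0, 0, 0.01, 0, 0, 1], [0, 0, 0.01, 0, 0, 1]]]}}

```text
time_s: 18.52
eef_pos: [0.6279, 0.0731, 0.0666]
eef_rot: [0.0, 0.997, -0.077, -0.0]
force: [-1.7, -1.0, 6.6]
width: 0.0139
```

```bash
python3 -c "
from h import *
delta([.6286,.0732,.069],-5)"
```

```text
pos [0.6279 0.0731 0.0666] yaw -8.88 F [-1.7 -1.   6.6] M [-0.18  0.59  0.33] w 0.0139 t 18.52 q6 0.16
shift cm [ 0.07 -0.02 -0.24] rot [ 0.   0.  -3.9]
```

0.33 N m and no further descent. Release and check the height before leaving.

Call:
{"api": "send_rows", "payload": {"commands": [[[0, 0, 0, 0, 0, 0], [0, 0, 0, 0, 0, 0], [0, 0, 0, 0, 0, 0], [0, 0, 0, 0, 0, 0]]], "jaw": -0.45}}

```text
time_s: 19.02
eef_pos: [0.6283, 0.0732, 0.0658]
eef_rot: [-0.0, 0.997, -0.078, -0.0]
force: [0.6, -0.1, 0.6]
width: 0.0256
```

```bash
python3 - <<'E'
from h import *
s=arm.state(); q=s["eef_rot"]; R=Ro.from_quat([q[1],q[2],q[3],q[0]]).as_matrix()
f=arm.grab_frame("wrist"); save(f,"w8",s=1.5); P=cloud(f); T=(P-s["eef_pos"])@R*1000
im=f["pixels"].astype(int); O=(im[...,0]>90)&(im[...,0]>2*im[...,2])&(T[...,2]>-50)&(T[...,2]<-30)&(np.hypot(T[...,0],T[...,1])<40)
b=T[O]; k=b[:,2]<-43; print(cv2.minAreaRect(b[k][:,:2].astype(np.float32)), "bartop z",np.median(P[O][k][:,2]),k.sum())
delta([.6285,.0732,.0695],55)
E
```

```text
((0.4007120132446289, -0.12353515625), (43.103851318359375, 13.960674285888672), 87.5347900390625) bartop z 0.11180051774916908 1906
pos [0.6284 0.0732 0.0658] yaw -9.0 F [-0.2 -0.8 -0.1] M [-0.11  0.11 -0.03] w 0.0261 t 19.07 q6 0.16
shift cm [ 0.01 -0.   -0.37] rot [ -0.   0. -64.]
```

View pics/w8.png

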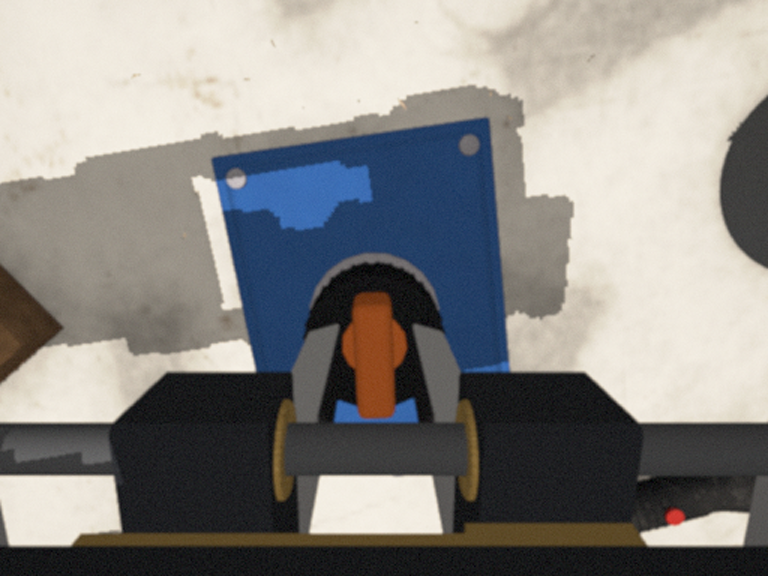

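Bar top is 111.8 mm (home is 111.5, dropped was 115.2) and the cap turned about 61°. I'll regrip once to confirm it's a hard stop, keeping the torque low.

Call:
{"api": "send_rows", "payload": {"commands": [[[0, 0, 0, 0, 0, 0], [0, 0, 0, 0, 0, 0], [0, 0, 0, 0, 0, 0], [0, 0, 0, 0, 0, 0], [0, 0, 0, 0, 0, 0]]], "jaw": -1}}

```text
time_s: 19.7
eef_pos: [0.628, 0.0733, 0.066]
eef_rot: [-0.0, 0.997, -0.078, -0.0]
force: [-2.4, 0.6, 0.2]
width: 0.014
```

```bash
python3 -c "
from h import *
delta([.6286,.0732,.069],-5)"
```

```text
pos [0.628  0.0733 0.066 ] yaw -9.0 F [-2.4  0.6  0.2] M [-0.02  0.4   0.17] w 0.014 t 19.7 q6 0.16
shift cm [ 0.06 -0.   -0.3 ] rot [-0.  0. -4.]
```

Call:
{"api": "send_rows", "payload": {"commands": [[[0, 0, 0.01, 0, 0, 1], [0, 0, 0.01, 0, 0, 1.5], [0, 0, 0.01, 0, 0, 1.5]]]}}

```text
time_s: 20.08
eef_pos: [0.6281, 0.0732, 0.066]
eef_rot: [-0.0, 0.996, -0.091, -0.0]
force: [-1.6, 0.5, 1.8]
width: 0.014
```

```bash
python3 -c "
from h import *
delta([.6286,.0732,.069],-5)"
```

```text
pos [0.6281 0.0732 0.066 ] yaw -10.49 F [-1.6  0.5  1.8] M [0.09 0.65 0.34] w 0.014 t 20.07 q6 0.19
shift cm [ 0.05 -0.   -0.3 ] rot [-0.   0.  -5.5]
```

It stops hard again at 0.34 N m without descending. Let go and retreat upward.

Call:
{"api": "send_rows", "payload": {"commands": [[[0, 0, 0, 0, 0, 0], [0, 0, 0, 0, 0, 0], [0, 0, 0, 0, 0, 0], [0, 0, 0, 0, 0, 0], [0, 0, 0, 0, 0, 0], [0, 0, -2, 0, 0, 0], [0, 0, -5, 0, 0, 0], [0, 0, -9, 0, 0, 0], [0, 0, -12, 0, 0, 0], [0, 6, -12, 0, 0, 0], [0, 9, -12, 0, 0, 0], [0, 9, -12, 0, 0, 0]]], "jaw": -0.2}}

```text
time_s: 21.58
eef_pos: [0.6118, -0.0172, 0.1861]
eef_rot: [0.0, 0.996, -0.093, 0.0]
force: [0.1, -0.2, -0.4]
width: 0.0377
```

```bash
python3 - <<'E'
from h import *
f=arm.grab_frame("wrist"); save(f,"w9",s=1.5); P=cloud(f)
g=arm.grab_frame("scene"); save(g,"s9",s=1.5); Q=cloud(g)
for X in (P,Q):
    m=(np.hypot(X[...,0]-.6282,X[...,1]-.0728)<.025)&(X[...,2]>.106)&(X[...,2]<.12)
    q=X[m]; print(len(q),np.median(q,0),cv2.minAreaRect(q[:,:2].astype(np.float32)*1000))
    m=(np.hypot(X[...,0]-.6282,X[...,1]-.0728)<.027)&(np.hypot(X[...,0]-.6282,X[...,1]-.0728)>.014)&(X[...,2]>.08)&(X[...,2]<.1)
    q=X[m]; print("skirt top",np.median(q[:,2]), np.linalg.lstsq(np.c_[q[:,:2],np.ones(len(q))],q[:,2],rcond=None)[0][:2])
for k in ["tin","tape","wrench"]:
    for d in arm.regions_of(k,g)[:1]: print(k,d["location"],d["confidence"],np.nanmedian(Q[d["region"]],0).round(3))
print(arm.state()["force"],arm.state()["time_s"])
E
```

```text
901 [0.62887187 0.07311274 0.11174132] ((628.8680419921875, 72.55437469482422), (43.9527473449707, 13.95521068572998), 83.3997573852539)
skirt top 0.09002897098727199 [-0.00269367 -0.00237288]
77 [0.62430474 0.07005333 0.11195099] ((625.699462890625, 70.95179748535156), (41.95680618286133, 14.136600494384766), 88.61911010742188)
skirt top 0.09050187973491867 [ 0.02029868 -0.00934419]
tin [189.3, 308.1] 0.65 [ 0.687 -0.16   0.043]
tape [249.5, 231.9] 0.79 [ 0.422 -0.096  0.019]
wrench [213.5, 373.3] 0.62 [ 0.712 -0.319  0.01 ]
[0.80639153 0.26091351 0.86253346] 21.825
```

View pics/w9.png

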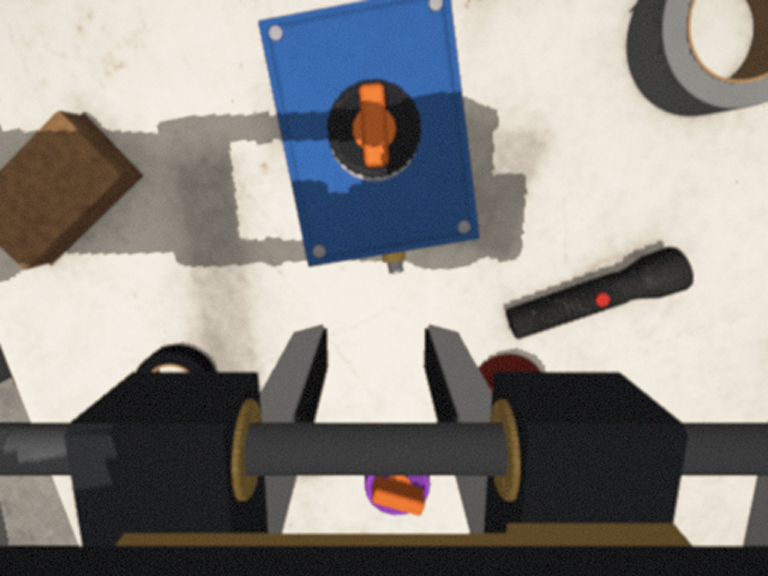

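View pics/s9.png

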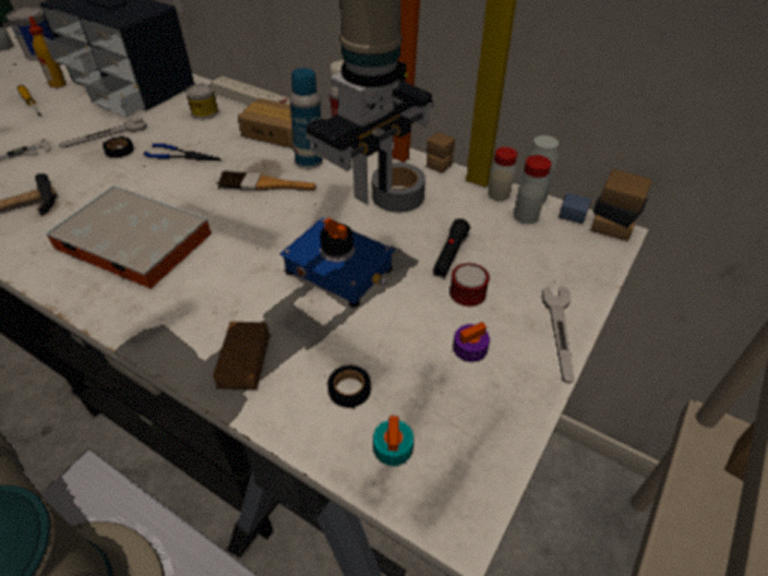

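The cap sits level on the neck at wrist px (row 85, col 249). Bar top is 111.7 mm, so cap_mid is 2.2 mm above the neck top. The gripper is clear, and the tin, tape and wrench are where they were.

```bash
python3 -c "
from workcell import arm
print(arm.sign_off())"
```

```text
the job is handed in; nothing more can be done
None
```

The black cap with the orange bar is back on the blue reservoir's neck, screwed home, and let go. The job was handed in at about 22 s.

**How it went:**
- I found the thread gaps in the wrist camera's height map at 40–70° (repeating every 90°). The lugs were already lined up with one, so the cap never rode crossed.
- It dropped fully in (bar top at 115.2 mm), then turned clockwise about 61° to a hard stop.
- The torque at the stop was about 0.34 N m and the vertical force about 7 N at most, going by the readings at the end of each move.

**Last checks:**
- The bar top is at 111.7 mm, so the middle of the cap is about 2.2 mm above the neck top (home is about 2 mm). The skirt is level.
- A second grip and nudge gave the same hard stop.
- The gripper is clear, and the tin, tape and wrench are where they were, to within a few mm of detection noise. I never touched the purple and turquoise caps.

**What disagreed:**
- The first closing missed the bar without touching anything, because the real finger ends are about 29 mm short of the reported tool point. I measured that with two cameras and allowed for it from then on.
- The scene camera puts the cap about 3–4 mm off where the wrist camera does sideways, probably because it sees only part of the bar. Their heights agree to within 0.5 mm.

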